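# Show the blue carving to the inspection camera

## Robot

A 6-joint arm with a two-finger parallel gripper is mounted at the origin on the work surface. World frame = base frame: x ahead of the robot, y to its left, z up, the work surface at z = 0. Lengths are in m, angles in degrees, forces in N, time in s.
With the tool pointing down it reaches from about 0.325 to 0.775 m from the base axis. Payload 5.5 kg.
Tool frame: the origin (TCP) lies at the very end of the fingers, on their centre line; the grasp point (between the pads) lies 19 mm behind it; z points along the fingers, y is the line along which they close (so a half turn about z gives the same grasp; the last joint's range is limited). The gripper opens to 85 mm and grips with 20 to 120 N. Pads are 22 mm wide; open, the fingers measure 114 mm over their backs; the gripper's body (76 mm by 85 mm) begins 54 mm behind the grasp point. The pads swing forward as they close: fully open they stand 13 mm farther back than shut.
Start: joints at [73.7, 5.22, 70.514, -0, 104.267, -3.249], TCP at [0.136, 0.585, 0.231] pointing down, gripper open.
Joint ranges: [-164.24, 164.24], [-49.07, 125.15], [9.68, 141.18], [-86.29, 266.29], [3.28, 154.24], [-151.56, 151.56]. Speed limits (degrees/s): [147.25, 147.25, 172.46, 180, 180, 180].

## Interface

Orientations are given as [roll, pitch, yaw] about the fixed x, y, z axes, in that order (R = Rz(yaw) Ry(pitch) Rx(roll)).
In Python, from station import r, eyes, ticket gives the robot as it stands. The module is installed in compiled form; this text tells all that it offers.
- The arm moves only by the tool step_arm, never from a script. Its argument "series" is a list that holds one entry, the list of rows, each a list of 5 numbers: the shift along the tool's x, y, z in cm, then the turn about the tool's z in degrees, then the opening, from 0 (shut) to 1 (fully open). In form: [[[tx, ty, tz, yaw, grip], ...]]. A call has 1 to 8 rows; each row is the pose to reach, as a shift and turn from the pose commanded when the call began, along the tool's axes at that moment; what a row does not reach only later rows make up. A row lasts 1/10 s, in which the tool goes at most 50 mm and 8.59 degrees, less where a joint would pass 70% of its speed; a pose out of reach is approached as far as the arm can. A call with a gripper value outside its range is refused whole. The fingers move at their own pace and stop on an object; the grip force is fixed at half the most. Time passes only in rows, so rows that repeat a pose let the fingers close. It gives the time, the measured TCP pose, the force, the opening and the grip force at its end, in the units of the state.
- r.read_state(): the state, without advancing time (a new reading comes with each control period).
- eyes.get_image(name): name is "scene" or "top"; returns the picture (384x512x3 uint8, blue, green, red); there is no depth.
- eyes.get_calibration(name): a dict with "vertical_fov" (degrees; the focal length in pixels is half the picture's height over the tangent of half this angle, whatever the lens; pixels are square), "cx", "cy" (the principal point, pixels), "origin" and "attitude" of the camera in the world. Camera axes: x right, y up, looking along -z (the intrinsics and any distortion apply to the point x, -y, -z); pixel columns grow to the right and rows downward; lengths in m; the calibration is good to about 2 mm. A picture is of the moment at which its call begins. get_calibration takes no time and is no camera call.
- ticket.job_done(): hands the job in; it is judged then, once.
The state is a dict: "time": time; "joint_positions": joint angles; "dq": joint speeds; "joint_efforts": joint torques, N m; "position": TCP position; "orientation": TCP orientation; "wrist_force": force on the tool from outside, world axes, zero at the start; "wrist_torque": the same for the moment, N m; "finger_gap": finger opening in m; "grip_force": force on a finger pad.
Only numpy, scipy, OpenCV 4.12 (cv2) and the standard library are available. Lean on these libraries where they do the work, as an engineer would, in place of code of your own. Each camera call takes 0.05 s, during which the arm holds its last target. There are 200 camera calls.

## Task

Pull the top drawer of the small drawer unit out to its stop, take out the foam carving with the blue end and finish with it held in the gripper, still, in the air before the inspection camera: the middle of its blue face on the camera's focus point, the face square to the (downward tilted) lens and the carving the right way up as seen by the camera. The drawer stays out; leave the red and green carvings lying in it, touch no part of the camera station with anything, and leave everything else on the bench where it is. Do not put the carving down: the program ends while holding it.

Things in the scene. Friction and masses are not known exactly. Their poses are not given: they have to be found in the camera images.
- cabinet: fixed grey drawer unit, 230 deep (x), 340 wide (y), 174 mm high, two wooden-fronted drawers, the top one used; to the robot's left or right. Origin under its centre, x pointing into it from its front, z up. Drawers open towards its -x
- cabinet_drawer0_handle (a point): middle of the top drawer's handle: a level steel bar 11 mm thick, 120 mm long (along y), its axis 35 mm in front of the drawer's front, 136 mm above the bench and 38 mm below the cabinet's top; it can be pinched from above. Axes as the cabinet's; pull towards -x
- cabinet_drawer0 (a joint): how far the top drawer is out, m: 0 shut, 0.157 at its stop. Starts 0 to 0.02 m out; slides with about 1 N of friction, stays where left. Inside 298 mm wide, 185 mm long, 55 mm deep, floor 97 mm above the bench; top edge of its front 160 mm above the bench
- pattern: carving to show: yellow foam, D-shaped from the side, 70 long (x), 46 wide (y, flat parallel sides), 48 mm high, about 90 g; flat blue end with black dot at +x, round end at -x. Origin: centre of underside, z up. Lies flat in the top drawer, one of three about 95 mm apart in any order, blue end to the cabinet's back within 0.2 rad; travels with the drawer, may slide a little
- pattern_face (a point): middle of the blue face: 35 mm along x and 24 mm up from the carving's origin; axes as the carving's
- pattern_tail (a point): outermost point of the carving's round end: -35 mm along x, 24 mm up
- pattern_red: same carving with a red end, also in the drawer; stays there. Origin as for the blue one
- pattern_green: same carving with a green end, also in the drawer; stays there. Origin as for the blue one
- station: fixed inspection station, on the other side from the cabinet: aluminium plate 310 x 140 x 8 mm, dark post at its far end with the camera. Origin on the bench 15 mm in front of the post, z up, x from the robot's side towards the post. A yellow cross on the plate, 200 mm in front (-x) of the origin, lies straight below the focus point. Must not be touched
- camera: the inspection camera, white with a white ring light (68 mm across) and black lens; origin at the centre of the lens front, 283 mm above the bench. It looks along its -x, back towards the robot and down at 25 degrees (0.436 rad) below level; its z is the image's up, y level. Nothing may touch it
- focus (a point): the camera's focus point, in the air 160 mm in front of the lens on its axis, 215 mm above the bench, over the yellow cross. Axes as the camera's: x towards the lens (25 degrees up from level), z up in the image. Rightly held, the carving's x, y, z are parallel to these and its blue face's middle is here; its top leans 25 degrees away from the lens
- offcut_long: bystander: yellow foam block 70 x 40 x 35 mm on the bench near the robot; origin under its centre
- offcut_step: bystander: stepped yellow foam block 60 x 50 x 42 mm on the bench near the robot; origin under its centre
- glue: bystander: white bottle, 56 mm across, 150 mm high, at the left; origin under its centre
- mug: bystander: blue mug, 80 mm across, 95 mm high, at the left; origin under its centre
- chisel: bystander: hand tool with a wooden handle lying on the bench at the right
- tub: bystander: red jar, 68 mm across, 70 mm high, standing on the middle of the cabinet's top; origin under its centre

How it is judged:
By the outcome, as a careful person would: the job done as asked, in the order asked, and still so for the second after the job is handed in, while the arm keeps its last pose, push and grip.
It also fails if it takes over 54 s, if anything falls off the work surface, if the arm or the gripper's body presses on something with over 40 N, if the wrist force passes 120 N, or if a joint passes its speed limit or range.

## Working session

There is one attempt and no reset: what is moved stays moved. The work goes in short steps, Python scripts to look and compute and a tool call to move; the robot and the scene stay as the last step left them, time stands still between calls to the robot, and variables do not carry over. Pictures are saved under pics/ and viewed, at most 10 in all, crops included, and the job is handed in when it is done.

Besides the shell and the picture viewer there is one more tool, called after "Emit:" as name([rows], argument=value, ...), one row to a line, values as JSON. step_arm: Moves the arm, as the interface text tells. Its arguments: {"type":"object","properties":{"series":{"type":"array"}},"required":["series"]}

```bash
mkdir -p pics; ls; python3 - <<'E'
from station import r,eyes,ticket
import cv2
for n in("scene","top"):
    cv2.imwrite(f"pics/{n}0.png",eyes.get_image(n)); print(n,eyes.get_calibration(n))
print(r.read_state())
E
```

```text
pics
scene {'vertical_fov': 46.55532609215071, 'cx': 253.6171496353084, 'cy': 192.13464755003204, 'origin': array([1.48757364, 0.10693851, 1.44459672]), 'attitude': array([36.32256455, -0.56613215, 96.44438579])}
top {'vertical_fov': 54.00085815739575, 'cx': 256.2536603472131, 'cy': 191.25631262098236, 'origin': array([ 0.40283419, -0.00643071,  1.46825739]), 'attitude': array([  6.49527684,   0.25403735, -91.01736817])}
{'time': 0.1, 'joint_positions': array([ 7.36983762e+01,  5.25916196e+00,  7.05779368e+01,  1.82132297e-03,
        1.04266621e+02, -3.24673906e+00]), 'dq': array([-0.06994192, -0.09242648, -0.2289852 , -0.04728681,  0.19776957,
        0.08288488]), 'joint_efforts': array([ 1.98167487e-03, -4.60222399e+01, -4.19216251e+01, -5.64396044e-05,
        1.07124634e-02,  1.64615994e-05]), 'position': array([0.13542773, 0.58424378, 0.23023096]), 'orientation': array([-1.79896547e+02, -7.63737618e-03,  1.66945556e+02]), 'wrist_force': array([ 1.09500154, -0.49484601, -0.55024846]), 'wrist_torque': array([-0.03447747, -0.01966108,  0.01402896]), 'grip_force': 0.0, 'finger_gap': 0.08598944972577978}
```

View pics/scene0.png

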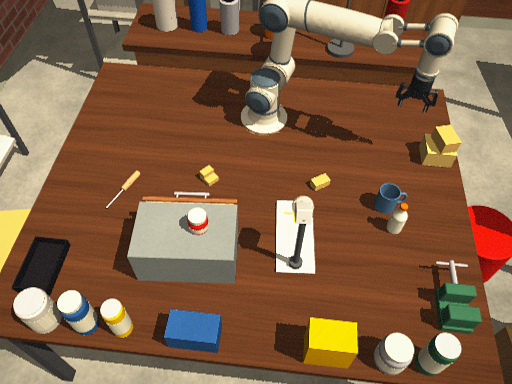

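View pics/top0.png

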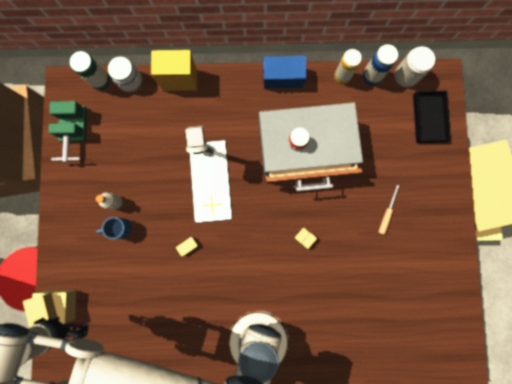

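The scene view shows the cabinet with its handle at about (192,195), the tub at (198,220), and the station plate at (295,235) with the camera head at (303,208). The top view has the handle at (314,184), the plate from (192,145) to (230,220), its cross at (212,204) and the camera head at (195,138). I'll zoom in next.

```bash
cat > h.py <<'E'
import numpy as np,cv2
from scipy.spatial.transform import Rotation as Ro
from station import r,eyes,ticket
class Cam:
    def __init__(s,n):
        c=eyes.get_calibration(n); s.f=192/np.tan(np.radians(c['vertical_fov']/2)); s.c=np.array([c['cx'],c['cy']])
        s.o=np.array(c['origin']); s.R=Ro.from_euler('xyz',c['attitude'],degrees=True).as_matrix()
    def ray(s,p):
        d=(np.array(p,float)-s.c)/s.f; v=s.R@np.array([d[0],-d[1],-1]); return v/np.linalg.norm(v)
    def plane(s,p,z):
        v=s.ray(p); return s.o+v*(z-s.o[2])/v[2]
    def proj(s,P):
        q=s.R.T@(np.array(P,float)-s.o); return s.c+s.f*np.array([q[0],-q[1]])/-q[2]
S,T=Cam('scene'),Cam('top')
def tri(ps,pt):
    A=0;b=0
    L=[(S,ps),(T,pt)]
    for c,p in L:
        v=c.ray(p);M=np.eye(3)-np.outer(v,v);A=A+M;b=b+M@c.o
    X=np.linalg.solve(A,b); gap=abs(np.dot(np.cross(S.ray(ps),T.ray(pt)),S.o-T.o))/np.linalg.norm(np.cross(S.ray(ps),T.ray(pt)))
    return X,gap
E
python3 - <<'E'
from h import *
a=cv2.imread('pics/scene0.png');b=cv2.imread('pics/top0.png')
def crop(im,x,y,w,h,k,n):
    c=cv2.resize(im[y:y+h,x:x+w],None,fx=k,fy=k,interpolation=cv2.INTER_CUBIC)
    for u in range(x-x%20+20,x+w,20): cv2.putText(c,str(u),(int((u-x)*k),8),0,.3,(0,255,0)); cv2.line(c,(int((u-x+.5)*k),10),(int((u-x+.5)*k),16),(0,255,0))
    for u in range(y-y%20+20,y+h,20): cv2.putText(c,str(u),(0,int((u-y+.5)*k)),0,.3,(0,255,0)); cv2.line(c,(20,int((u-y+.5)*k)),(26,int((u-y+.5)*k)),(0,255,0))
    cv2.imwrite(n,c)
crop(a,125,180,200,105,4,'pics/c1.png');crop(b,180,95,190,135,4,'pics/c2.png')
print(S.proj([0,0,0]),T.proj([0,0,0]))
E
```

```text
[263.73872058 116.99560608] [258.18213401 342.27312127]
```

View pics/c1.png

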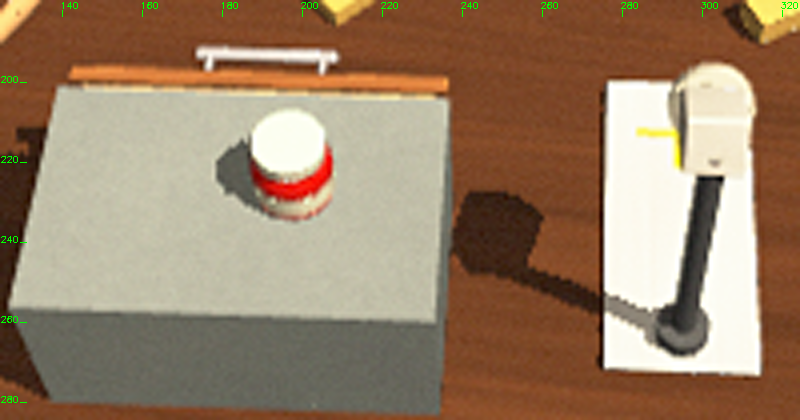

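View pics/c2.png

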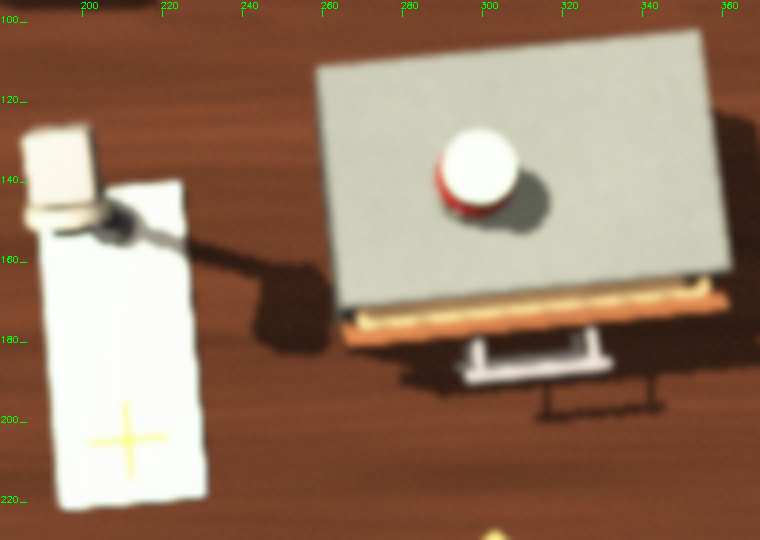

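c1 (scene) has the handle ends at (173.8,192.8) and (209,194), and the plate corners at (276.3,199.8), (275.3,271.5) and (314.8,273). c2 (top) has the handle ends at (332.3,185.5) and (295.5,188.8), and the cross at (211.5,204). The cabinet and plate corners are sharp in both.

```bash
python3 - <<'E'
from h import *
np.set_printoptions(precision=4,suppress=True)
hr,g1=tri((173.75,192.75),(332.25,185.5)); hl,g2=tri((209,194),(295.5,188.75)); print('handle R,L',hr,g1,hl,g2,np.linalg.norm(hr-hl))
d=hl-hr; print('mid tri',(hl+hr)/2,'cab y yaw',np.degrees(np.arctan2(-d[0],d[1])))
for z in(.136,.1415):
  a,b=T.plane((332.25,185.5),z),T.plane((295.5,188.75),z);e=b-a;print('top z',z,(a+b)/2,np.linalg.norm(e),np.degrees(np.arctan2(-e[0],e[1])))
  a,b=S.plane((173.75,192.75),z),S.plane((209,194),z);e=b-a;print('scn z',z,(a+b)/2,np.linalg.norm(e),np.degrees(np.arctan2(-e[0],e[1])))
C=[T.plane(p,.174) for p in[(258.75,111.25),(354.25,102),(362.5,162),(263.25,171.25)]]
print('cab top',np.array(C),[np.linalg.norm(C[i]-C[(i+1)%4]) for i in range(4)])
P=[T.plane(p,.008) for p in[(225,139.75),(231,218.75),(194.75,222),(211.5,204)]]
print('plate TR,BR,BL,cross',np.array(P),np.linalg.norm(P[1]-P[0]),np.linalg.norm(P[2]-P[1]))
for p,q in(((276.25,199.75),(231,218.75)),((275.25,271.5),(225,139.75))): print('plate tri',tri(p,q), S.plane(p,.008))
Q=[S.plane(p,.008) for p in((276.25,199.75),(275.25,271.5),(314.75,273))]; print(np.array(Q))
print('cabcorners tri', tri((235.5,203.5),(263.25,171.25)),tri((138.5,200.5),(362.5,162)))
E
```

```text
handle R,L [ 0.5699 -0.274   0.1395] 0.0010349911520077092 [ 0.5608 -0.1448  0.1403] 0.004324435657855457 0.12958655284888157
mid tri [ 0.5653 -0.2094  0.1399] cab y yaw 4.0465545620956025
top z 0.136 [ 0.5657 -0.2086  0.136 ] 0.13147257789532057 4.039369280857003
scn z 0.136 [ 0.5626 -0.2117  0.136 ] 0.12814688233994298 4.34743395560102
top z 0.1415 [ 0.565  -0.2078  0.1415] 0.1309298155257791 4.039369280857021
scn z 0.1415 [ 0.5665 -0.2103  0.1415] 0.12760828412859035 4.347433955601014
cab top [[ 0.8353 -0.0172  0.174 ]
 [ 0.8626 -0.3567  0.174 ]
 [ 0.6461 -0.3752  0.174 ]
 [ 0.6198 -0.0289  0.174 ]] [np.float64(0.34054106849830107), np.float64(0.21737028957603102), np.float64(0.34727918291616083), np.float64(0.21579148316124078)]
plate TR,BR,BL,cross [[0.7769 0.1173 0.008 ]
 [0.4639 0.0967 0.008 ]
 [0.4539 0.237  0.008 ]
 [0.5225 0.1719 0.008 ]] 0.31363991288754267 0.14069343762723915
plate tri (array([0.4639, 0.096 , 0.0096]), np.float64(0.0011594216245006087)) [0.4629 0.0954 0.008 ]
plate tri (array([0.7757, 0.1172, 0.0126]), np.float64(0.0005802881932689436)) [0.7734 0.1175 0.008 ]
[[0.4629 0.0954 0.008 ]
 [0.7734 0.1175 0.008 ]
 [0.7628 0.2566 0.008 ]]
cabcorners tri (array([ 0.6192, -0.035 ,  0.1824]), np.float64(0.012656676956910732)) (array([ 0.6453, -0.375 ,  0.1794]), np.float64(0.002741539855209504))
```

```bash
cat >> h.py <<'E'
def go(*targets):
    s=r.read_state(); p=np.array(s['position']); R=Ro.from_euler('xyz',s['orientation'],degrees=True).as_matrix(); y0=s['orientation'][2]
    print('t',round(s['time'],2),'tcp',p.round(4),'rpy',np.round(s['orientation'],2),'F',np.round(s['wrist_force'],1),'gap',round(s['finger_gap'],4),'grip',round(s['grip_force'],1))
    for x,y,z,yaw in targets:
        d=R.T@(np.array([x,y,z])-p)*100; t=-((yaw-y0+180)%360-180); print('->',d.round(2),round(t,1))
E
python3 -c "
from h import *
go((.36,.25,.27,130),(.45,0,.25,94.2),(.565,-.209,.22,94.2))"
```

```text
t 0.1 tcp [0.1354 0.5842 0.2302] rpy [-1.7990e+02 -1.0000e-02  1.6695e+02] F [ 1.1 -0.5 -0.6] gap 0.086 grip 0.0
-> [-29.43 -27.5   -3.93] 36.9
-> [-43.84 -49.81  -1.89] 72.7
-> [-59.76 -67.57   1.14] 72.7
```

Emit:
step_arm([
  [[-3.7, -3.4, -1, 4, 0.3], [-7.4, -6.8, -2, 8, 0.3], [-11, -10.2, -3, 13, 0.3], [-14.7, -13.7, -4, 18, 0.3], [-18.4, -17.1, -4, 23, 0.3], [-22, -20.5, -4, 28, 0.3], [-25.7, -24, -4, 33, 0.3], [-29.4, -27.5, -4, 37, 0.3]],
])

```text
time: 0.9
position: [0.3568, 0.2537, 0.271]
orientation: [180.0, 0.0, 129.8]
wrist_force: [1.5, 0.9, 0.4]
finger_gap: 0.0256
grip_force: 0.0
```

```bash
python3 -c "
from h import *
go((.45,0,.25,94.2),(.565,-.209,.20,94.2))"
```

```text
t 0.9 tcp [0.3568 0.2537 0.271 ] rpy [180.     0.   129.77] F [1.5 0.9 0.4] gap 0.0256 grip 0.0
-> [-25.46  -9.07   2.1 ] 35.6
-> [-48.88 -13.6    7.1 ] 35.6
```

Emit:
step_arm([
  [[-4, -1.5, 0.5, 5, 0.3], [-8, -3, 1, 10, 0.3], [-12, -4.5, 1.5, 15, 0.3], [-16, -6, 2, 20, 0.3], [-20, -7.5, 2, 25, 0.3], [-25, -9, 2, 30, 0.3], [-29, -10, 2.5, 35.6, 0.3], [-33, -10.6, 3, 35.6, 0.3]],
])

```text
time: 1.7
position: [0.4871, -0.0678, 0.2411]
orientation: [180.0, 0.0, 94.1]
wrist_force: [0.2, 0.5, 0.4]
finger_gap: 0.0258
grip_force: 0.0
```

```bash
python3 -c "
from h import *
go((.565,-.209,.20,94.2),(.565,-.209,.119,94.2))"
```

```text
t 1.7 tcp [ 0.4871 -0.0678  0.2411] rpy [1.7999e+02 1.0000e-02 9.4120e+01] F [0.2 0.5 0.4] gap 0.0258 grip 0.0
-> [-14.65   6.75   4.11] -0.1
-> [-14.64   6.75  12.21] -0.1
```

Emit:
step_arm([
  [[-4, 2, 1, 0, 0.3], [-8, 4, 2, 0, 0.3], [-12, 5.5, 3, 0, 0.3], [-14.7, 6.8, 4, 0, 0.3], [-14.7, 6.8, 4, 0, 0.3], [-14.7, 6.8, 4, 0, 0.3]],
])

```text
time: 2.3
position: [0.5654, -0.207, 0.2]
orientation: [-179.9, -0.1, 94.3]
wrist_force: [0.5, -0.1, 0.4]
finger_gap: 0.0257
grip_force: 0.0
```

```bash
python3 -c "
from h import *
go((.565,-.209,.119,94.2))
a=eyes.get_image('top');b=eyes.get_image('scene')
a=cv2.resize(a[130:220,250:370],None,fx=4,fy=4,interpolation=2);b=cv2.resize(b[150:240,140:240],None,fx=4,fy=4,interpolation=2)
cv2.imwrite('pics/d.png',np.hstack([a[:,80:],b]))"
```

```text
t 2.3 tcp [ 0.5654 -0.207   0.2   ] rpy [-1.7987e+02 -9.0000e-02  9.4290e+01] F [ 0.5 -0.1  0.4] gap 0.0257 grip 0.0
-> [-0.21 -0.04  8.1 ] 0.1
```

View pics/d.png

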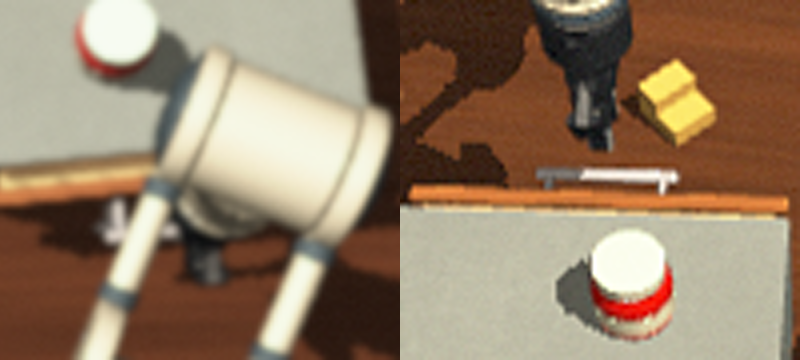

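The gripper is above the middle of the handle, with the bar at about (605,175) in the right crop, so it is lined up. I'll go down next.

Emit:
step_arm([
  [[0, 0, 2, 0, 0.3], [0, 0, 4, 0, 0.3], [0, 0, 5.5, 0, 0.3], [0, 0, 6.5, 0, 0.3], [0, 0, 7.5, 0, 0.3], [0, 0, 8.1, 0, 0.3], [0, 0, 8.1, 0, 0.3]],
])

```text
time: 3.1
position: [0.5662, -0.2068, 0.1209]
orientation: [179.9, 0.0, 94.4]
wrist_force: [0.2, -0.3, 0.2]
finger_gap: 0.0254
grip_force: 0.0
```

Emit:
step_arm([
  [[0, 0, 0, 0, 0.1], [0, 0, 0, 0, 0], [0, 0, 0, 0, 0], [0, 0, 0, 0, 0]],
])

```text
time: 3.5
position: [0.5661, -0.207, 0.121]
orientation: [179.9, 0.0, 94.3]
wrist_force: [-1.0, 0.4, 4.1]
finger_gap: 0.0086
grip_force: 58.6
```

Emit:
step_arm([
  [[0, -0.7, 0, 0, 0], [0, -2, 0, 0, 0], [0, -4, 0, 0, 0], [0, -6, 0, 0, 0], [0, -8, 0, 0, 0], [0, -10, 0, 0, 0], [0, -11.5, 0, 0, 0], [0, -12.5, 0, 0, 0]],
])

```text
time: 4.3
position: [0.4404, -0.2171, 0.121]
orientation: [179.9, 0.1, 94.3]
wrist_force: [1.7, -2.9, 3.8]
finger_gap: 0.0087
grip_force: 59.3
```

Emit:
step_arm([
  [[0, -0.4, 0, 0, 0], [0, -0.8, 0, 0, 0], [0, -1.2, 0, 0, 0], [0, -1.6, 0, 0, 0], [0, -1.6, 0, 0, 0]],
])

```text
time: 4.8
position: [0.4253, -0.2183, 0.1209]
orientation: [180.0, 0.1, 94.3]
wrist_force: [-0.4, -4.2, 6.9]
finger_gap: 0.0089
grip_force: 59.5
```

Emit:
step_arm([
  [[0, -0.3, 0, 0, 0], [0, -0.6, 0, 0, 0], [0, -0.9, 0, 0, 0], [0, -1.2, 0, 0, 0], [0, -1.2, 0, 0, 0]],
])

```text
time: 5.3
position: [0.4242, -0.2184, 0.1211]
orientation: [178.5, 0.3, 94.6]
wrist_force: [48.6, -5.6, -13.1]
finger_gap: 0.0089
grip_force: 58.7
```

Emit:
step_arm([
  [[0, -0.3, 0, 0, 0], [0, -0.6, 0, 0, 0], [0, -0.6, 0, 0, 0]],
])

```text
time: 5.6
position: [0.4241, -0.2185, 0.1212]
orientation: [177.7, 0.3, 94.7]
wrist_force: [77.5, -6.1, -24.7]
finger_gap: 0.0086
grip_force: 58.8
```

At its stop: it moved 142 mm and the force rose sharply. I'll relax the pull, then release and lift.

Emit:
step_arm([
  [[0, 0.9, 0, 0, 0], [0, 1.8, 0, 0, 0], [0, 1.8, 0, 0, 0.15], [0, 1.8, 0, 0, 0.3], [0, 1.8, 0, 0, 0.3]],
])

```text
time: 6.1
position: [0.4245, -0.217, 0.1192]
orientation: [-179.9, -0.1, 94.4]
wrist_force: [-0.2, 0.4, 0.5]
finger_gap: 0.0257
grip_force: 0.0
```

Emit:
step_arm([
  [[0, 0, -1, 0, 0.3], [0, 0, -3, 0, 0.3], [0, 0, -6, 0, 0.3], [0, 0, -10, 0, 0.3], [4, -2, -14, 0, 0.7], [9, -4, -16, 0, 0.9], [14, -4, -16, 0, 0.9], [19, -4, -16, 0, 0.9]],
])

```text
time: 6.9
position: [0.3713, -0.0448, 0.2823]
orientation: [179.8, 0.1, 94.2]
wrist_force: [0.9, 1.0, -0.2]
finger_gap: 0.077
grip_force: 0.0
```

Emit:
step_arm([
  [[4, -2, 0, -8, 0.9], [8, -2, 0, -16, 0.9], [11, -2, 0, -24, 0.9], [11, -2, 0, -32, 0.9]],
])

```text
time: 7.3
position: [0.343, 0.0651, 0.2808]
orientation: [179.9, -0.0, 127.0]
wrist_force: [0.0, -2.0, -0.2]
finger_gap: 0.0771
grip_force: 0.0
```

```bash
python3 - <<'E'
from h import *
go()
a=eyes.get_image('top');b=eyes.get_image('scene');cv2.imwrite('pics/t1.png',a);cv2.imwrite('pics/s1.png',b)
a=cv2.resize(a[140:240,250:375],None,fx=4,fy=4,interpolation=2);b=cv2.resize(b[150:250,130:255],None,fx=4,fy=4,interpolation=2)
cv2.imwrite('pics/e.png',np.hstack([a,b])[:, :])
c=np.vstack([a,b]);cv2.imwrite('pics/e.png',cv2.resize(c,None,fx=.75,fy=.75,interpolation=3)); print(c.shape)
E
```

```text
t 7.3 tcp [0.343  0.0651 0.2808] rpy [ 1.7990e+02 -2.0000e-02  1.2698e+02] F [ 0.  -2.  -0.2] gap 0.0771 grip 0.0
(800, 500, 3)
```

View pics/e.png

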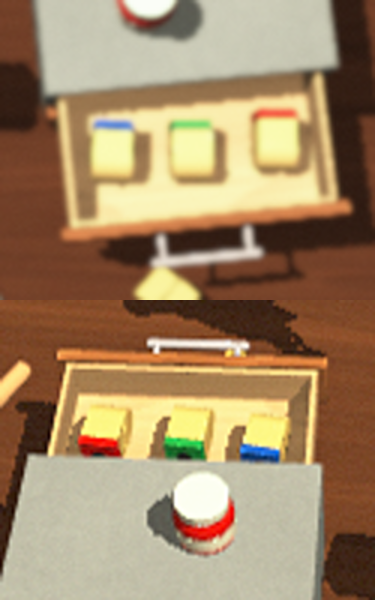

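The top view (upper crop) shows the blue carving leftmost (+y side) in the open drawer, next to the drawer's side wall, with green in the middle and red on the right. The scene view agrees, though the cabinet hides part of the faces. I'll take a precise zoom of the blue one.

```bash
python3 - <<'E'
from h import *
a=cv2.imread('pics/t1.png');b=cv2.imread('pics/s1.png')
A=cv2.resize(a[175:221,266:306],None,fx=10,fy=10,interpolation=2);B=cv2.resize(b[176:222,200:240],None,fx=10,fy=10,interpolation=2)
for c,x0,y0 in((A,266,175),(B,200,176)):
    for u in range(0,40,5): cv2.line(c,(u*10+5,0),(u*10+5,6),(0,255,0)); cv2.putText(c,str(u+x0),(u*10,16),0,.35,(0,255,0))
    for u in range(5,46,5): cv2.line(c,(0,u*10+5),(6,u*10+5),(0,255,0)); cv2.putText(c,str(u+y0),(8,u*10+8),0,.35,(0,255,0))
cv2.imwrite('pics/f.png',np.hstack([A,B]))
E
```

```text
(no output)
```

View pics/f.png

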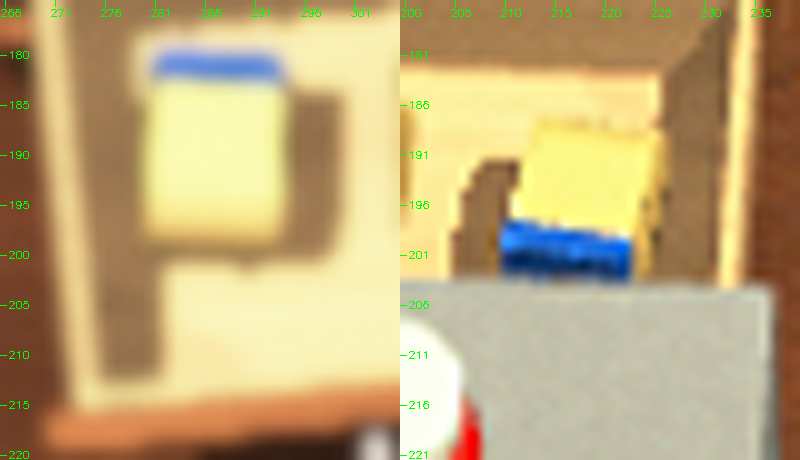

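Left (top view): the blue cap's outer edge runs (280.7,179.9)–(293.7,179.9) and the blue/yellow edge (280.5,182.7)–(294.1,182.4). Right (scene view): blue/yellow edge (210.5,197.5)–(222.7,199.5).

```bash
python3 - <<'E'
from h import *
np.set_printoptions(precision=4,suppress=True)
for n,s,t in(('BY R',(210.5,197.5),(294.1,182.4)),('BY L',(222.7,199.5),(280.5,182.7)),('face R',(209.7,199.8),(293.7,179.9)),('face L',(222.7,201.3),(280.7,179.9))):
    print(n,tri(s,t),'top@.145',T.plane(t,.145),'scn',S.plane(s,.145))
print('sides top view', [T.plane(p,.145) for p in((280.5,187),(279.8,195),(293.9,187),(293.9,195))])
print('tail',T.plane((287,198.7),.121),T.plane((287,198.7),.135))
print('wall inner L (top edge ~.152)',T.plane((273.5,195),.152),T.plane((271,180),.152),'front inner',T.plane((285,214),.16))
E
```

```text
BY R (array([ 0.5821, -0.1373,  0.1496]), np.float64(0.00018557237957865977)) top@.145 [ 0.5827 -0.1378  0.145 ] scn [ 0.5788 -0.1381  0.145 ]
BY L (array([ 0.5826, -0.0915,  0.1457]), np.float64(0.003694820848944988)) top@.145 [ 0.5825 -0.0897  0.145 ] scn [ 0.5823 -0.0934  0.145 ]
face R (array([ 0.5913, -0.1375,  0.1483]), np.float64(0.0022017383551214973)) top@.145 [ 0.5917 -0.1367  0.145 ] scn [ 0.5891 -0.1392  0.145 ]
face L (array([ 0.5921, -0.0911,  0.1481]), np.float64(0.001315908503595644)) top@.145 [ 0.5925 -0.0906  0.145 ] scn [ 0.59   -0.0922  0.145 ]
sides top view [array([ 0.5672, -0.0893,  0.145 ]), array([ 0.5388, -0.0861,  0.145 ]), array([ 0.5663, -0.1367,  0.145 ]), array([ 0.5379, -0.1358,  0.145 ])]
tail [ 0.5274 -0.113   0.121 ] [ 0.5261 -0.1119  0.135 ]
wall inner L (top edge ~.152) [ 0.5384 -0.0636  0.152 ] [ 0.5918 -0.056   0.152 ] front inner [ 0.4706 -0.1016  0.16  ]
```

```bash
python3 -c "
from h import *
go((.5405,-.1135,.22,178))"
```

```text
t 7.4 tcp [0.3435 0.063  0.2806] rpy [1.7996e+02 2.0000e-02 1.2655e+02] F [ 0.5  0.2 -0.7] gap 0.0768 grip 0.0
-> [-25.91   5.3    6.08] -51.4
```

Emit:
step_arm([
  [[-4, 0.8, 1, -7, 0.68], [-8, 1.6, 2, -14, 0.68], [-12, 2.4, 3, -21, 0.68], [-16, 3.2, 4, -29, 0.68], [-20, 4, 5, -36, 0.68], [-24, 4.9, 6, -44, 0.68], [-25.9, 5.3, 6, -51.4, 0.68], [-25.9, 5.3, 6, -51.4, 0.68]],
])

```text
time: 8.2
position: [0.5406, -0.1176, 0.2183]
orientation: [180.0, -0.2, 177.4]
wrist_force: [-0.4, 0.0, 0.0]
finger_gap: 0.058
grip_force: 0.0
```

```bash
python3 -c "
from h import *
go((.5405,-.1135,.103,178))"
```

```text
t 8.2 tcp [ 0.5406 -0.1176  0.2183] rpy [179.98  -0.18 177.43] F [-0.4  0.   0. ] gap 0.058 grip 0.0
-> [-1.000e-02  4.100e-01  1.153e+01] -0.6
```

Emit:
step_arm([
  [[0, 0, 0, 0, 0.68], [0, 0, 0, 0, 0.68]],
])

```text
time: 8.4
position: [0.5397, -0.1147, 0.2208]
orientation: [180.0, 0.0, 177.5]
wrist_force: [0.1, 0.2, 0.8]
finger_gap: 0.058
grip_force: 0.0
```

```bash
python3 -c "
from h import *
go((.5405,-.1135,.103,178))"
```

```text
t 8.4 tcp [ 0.5397 -0.1147  0.2208] rpy [1.8000e+02 5.0000e-02 1.7754e+02] F [0.1 0.2 0.8] gap 0.058 grip 0.0
-> [-0.06  0.12 11.78] -0.5
```

Emit:
step_arm([
  [[0, 0.1, 2, 0, 0.68], [0, 0.1, 4, 0, 0.68], [0, 0.1, 6, 0, 0.68], [0, 0.1, 8, 0, 0.68], [0, 0.1, 9.5, 0, 0.68], [0, 0.1, 11, 0, 0.68], [0, 0.1, 11.7, 0, 0.68], [0, 0.1, 11.7, 0, 0.68]],
])

```text
time: 9.2
position: [0.5416, -0.1135, 0.1055]
orientation: [180.0, 0.3, 177.7]
wrist_force: [-0.2, 1.2, 4.7]
finger_gap: 0.0581
grip_force: 1.6
```

Emit:
step_arm([
  [[0, 0, 0, 0, 0.6], [0, 0, 0, 0, 0.5], [0, 0, 0, 0, 0.4], [0, 0, 0, 0, 0.3], [0, 0, 0, 0, 0.3], [0, 0, 0, 0, 0.3]],
])

```text
time: 9.8
position: [0.5411, -0.1137, 0.1047]
orientation: [-180.0, 0.2, 177.7]
wrist_force: [-0.3, 2.4, 8.0]
finger_gap: 0.0452
grip_force: 61.7
```

Emit:
step_arm([
  [[0, 0, -1, 0, 0.3], [0, 0, -2.5, 0, 0.3], [0, 0, -4.5, 0, 0.3], [0, 0, -7, 0, 0.3], [0, 0, -9, 0, 0.3], [0, 0, -11, 0, 0.3], [0, 0, -12, -6.5, 0.3], [0, 0, -12, -6.5, 0.3]],
])

```text
time: 10.6
position: [0.541, -0.1142, 0.2259]
orientation: [-179.9, 0.2, -175.7]
wrist_force: [0.8, -0.3, -0.2]
finger_gap: 0.0458
grip_force: 61.3
```

```bash
python3 - <<'E'
from h import *
go()
a=eyes.get_image('top');b=eyes.get_image('scene');cv2.imwrite('pics/t2.png',a);cv2.imwrite('pics/s2.png',b)
A=cv2.resize(a[150:220,255:315],None,fx=6.6,fy=6.6,interpolation=2);B=cv2.resize(b[150:220,190:250],None,fx=6.6,fy=6.6,interpolation=2)
for c,x0,y0 in((A,255,150),(B,190,150)):
    for u in range(0,60,5): cv2.line(c,(int(u*6.6+3.3),0),(int(u*6.6+3.3),6),(0,255,0)); cv2.putText(c,str(u+x0),(int(u*6.6),16),0,.3,(0,255,0))
    for u in range(5,70,5): cv2.line(c,(0,int(u*6.6+3.3)),(6,int(u*6.6+3.3)),(0,255,0)); cv2.putText(c,str(u+y0),(8,int(u*6.6+6)),0,.35,(0,255,0))
cv2.imwrite('pics/g.png',np.hstack([A,B]))
E
```

```text
t 10.6 tcp [ 0.541  -0.1142  0.2259] rpy [-179.91    0.22 -175.7 ] F [ 0.8 -0.3 -0.2] gap 0.0458 grip 61.3
```

View pics/g.png

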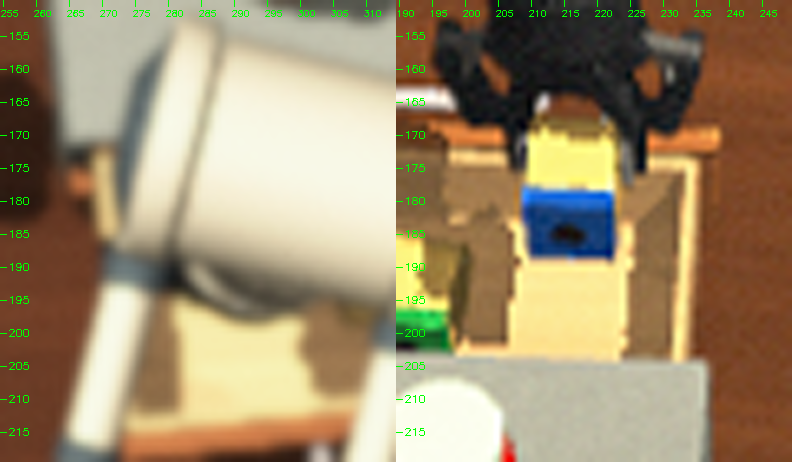

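The scene view (right) shows the carving held level: the blue face spans about columns 209.5–222.5 and rows 180.5–188.7, with the dot at (216,185). Near the drawer the cabinet's top front edge is at row ≈203.5. The arm hides the carving in the top view.

```bash
cat >> h.py <<'E'
def face(b,box):
    x0,x1,y0,y1=box; k=8
    c=cv2.resize(b[y0:y1,x0:x1],None,fx=k,fy=k,interpolation=2); h=cv2.cvtColor(c,cv2.COLOR_BGR2HSV)
    m=((h[...,0]>95)&(h[...,0]<130)&(h[...,1]>110)).astype(np.uint8)
    n,l,s,_=cv2.connectedComponentsWithStats(m); i=1+s[1:,4].argmax(); m=(l==i)
    f=lambda u,v:((u+.5)/k-.5+x0,(v+.5)/k-.5+y0)
    cols=np.where(m.any(0))[0]; out=[]
    for q in(.15,.3,.5,.7,.85):
        u=int(cols[0]+q*(cols[-1]-cols[0])); v=np.where(m[:,u])[0]
        g=c[v[0]:v[-1]+1,u,0].astype(float); # brightness step cap->face
        e=v[0]+np.abs(np.diff(cv2.GaussianBlur(g.reshape(-1,1),(1,9),0).ravel()))[8:int(len(g)*.45)].argmax()+8
        out.append((round(f(u,0)[0],1),)+tuple(round(f(0,t)[1],2) for t in(v[0],e,v[-1])))
    return (round(f(cols[0],0)[0],2),round(f(cols[-1],0)[0],2)),out
E
python3 - <<'E'
from h import *
np.set_printoptions(precision=4,suppress=True)
b=cv2.imread('pics/s2.png')
print(face(b,(203,230,172,196)))
g=b.astype(int)
for u in(208,215,222): print(u,[tuple(g[v,u]) for v in range(200,208)])
a=cv2.imread('pics/t1.png').astype(int)
for u in(275,290): print(u,[tuple(a[v,u]) for v in range(166,176)])
yaw=np.radians(4.3);ex=np.array([np.cos(yaw),np.sin(yaw),0]);ez=np.array([0,0,1]);ey=np.cross(ez,ex)
tcp=np.array([.541,-.1142,.2259])
for dx in(.047,.051,.055):
  B=tcp+dx*ex-.008*ez; print(dx,'pred cap top/face top/face bot',*[S.proj(B+o*ex+z*ez).round(2) for o,z in((-.0095,.048),(0,.048),(0,0))], S.proj(B+.023*ey+.024*ez),S.proj(B-.023*ey+.024*ez))
print('edge scn',S.plane((215,203.5),.174),'S tol',S.plane((215,204.5),.174))
E
```

```text
((np.float64(208.69), np.float64(222.44)), [(210.7, np.float64(178.19), np.float64(180.31), np.float64(188.06)), (212.8, np.float64(178.56), np.float64(180.56), np.float64(188.06)), (215.6, np.float64(178.56), np.float64(181.06), np.float64(188.19)), (218.3, np.float64(178.56), np.float64(181.19), np.float64(188.31)), (220.3, np.float64(178.56), np.float64(181.06), np.float64(188.31))])
208 [(np.int64(140), np.int64(227), np.int64(253)), (np.int64(142), np.int64(226), np.int64(254)), (np.int64(143), np.int64(226), np.int64(254)), (np.int64(149), np.int64(221), np.int64(250)), (np.int64(163), np.int64(195), np.int64(208)), (np.int64(164), np.int64(185), np.int64(186)), (np.int64(167), np.int64(186), np.int64(188)), (np.int64(167), np.int64(189), np.int64(190))]
215 [(np.int64(144), np.int64(227), np.int64(252)), (np.int64(143), np.int64(227), np.int64(252)), (np.int64(142), np.int64(226), np.int64(253)), (np.int64(150), np.int64(224), np.int64(251)), (np.int64(160), np.int64(201), np.int64(223)), (np.int64(166), np.int64(188), np.int64(188)), (np.int64(166), np.int64(190), np.int64(19
[... 1114 characters left out ...]
.int64(120), np.int64(148)), (np.int64(79), np.int64(115), np.int64(150)), (np.int64(77), np.int64(116), np.int64(151)), (np.int64(78), np.int64(116), np.int64(152)), (np.int64(78), np.int64(118), np.int64(152)), (np.int64(81), np.int64(122), np.int64(157))]
0.047 pred cap top/face top/face bot [215.93 177.19] [215.68 179.42] [216.5  188.03] [222.869  184.0235] [209.3182 183.5384]
0.051 pred cap top/face top/face bot [215.82 178.13] [215.57 180.37] [216.4  188.96] [222.7765 184.9628] [209.2044 184.4765]
0.055 pred cap top/face top/face bot [215.72 179.07] [215.47 181.31] [216.29 189.9 ] [222.6837 185.905 ] [209.0903 185.4176]
edge scn [ 0.6225 -0.1128  0.174 ] S tol [ 0.6266 -0.1121  0.174 ]
```

```bash
python3 -c "
from h import *
print(T.plane((275,170.6),.174),T.plane((290,168.8),.174))
go((.583,-.112,.200,184.3))"
```

```text
[ 0.62137085 -0.06978083  0.174     ] [ 0.62674607 -0.12209669  0.174     ]
t 10.7 tcp [ 0.5403 -0.1139  0.2231] rpy [-180.      0.   -175.91] F [-0.9  0.2 -0.9] gap 0.0453 grip 61.3
-> [-4.27 -0.11  2.31] -0.2
```

Emit:
step_arm([
  [[-1, 0, 0, 0, 0.3], [-2, 0, 0.3, 0, 0.3], [-3, 0, 0.8, 0, 0.3], [-4, 0, 1.5, 0, 0.3], [-4.3, 0, 2.3, 0, 0.3], [-4.3, 0, 2.3, 0, 0.3], [-4.3, 0, 2.3, 0, 0.3]],
])

```text
time: 11.4
position: [0.5829, -0.1106, 0.1992]
orientation: [180.0, -0.1, -175.8]
wrist_force: [-0.1, -0.7, -0.4]
finger_gap: 0.0457
grip_force: 61.3
```

Emit:
step_arm([
  [[0, 0, 0.5, 0, 0.3], [0, 0, 1.0, 0, 0.3], [0, 0, 1.4, 0, 0.3], [0, 0, 1.6, 0, 0.3], [0, 0, 1.6, 0, 0.3]],
])

```text
time: 11.9
position: [0.583, -0.1107, 0.1834]
orientation: [180.0, -0.0, -175.8]
wrist_force: [-0.1, -0.2, -0.8]
finger_gap: 0.0452
grip_force: 61.3
```

Emit:
step_arm([
  [[0, 0, 0.1, 0, 0.3], [0, 0, 0.2, 0, 0.3], [0, 0, 0.3, 0, 0.3], [0, 0, 0.3, 0, 0.3]],
])

```text
time: 12.3
position: [0.5833, -0.1107, 0.1818]
orientation: [-180.0, 0.1, -175.8]
wrist_force: [-1.8, -0.5, 3.3]
finger_gap: 0.0456
grip_force: 61.6
```

Emit:
step_arm([
  [[0, 0, 0.15, 0, 0.3], [0, 0, 0.3, 0, 0.3], [0, 0, 0.45, 0, 0.3], [0, 0, 0.5, 0, 0.3]],
])

```text
time: 12.7
position: [0.5832, -0.1108, 0.1814]
orientation: [-179.9, 0.3, -175.7]
wrist_force: [-11.3, 1.9, 20.5]
finger_gap: 0.0452
grip_force: 63.5
```

Emit:
step_arm([
  [[0, 0, 0.2, 0, 0.3], [0, 0, 0.4, 0, 0.3], [0, 0, 0.5, 0, 0.3], [0, 0, 0.5, 0, 0.3]],
])

```text
time: 13.1
position: [0.5832, -0.111, 0.1792]
orientation: [-179.8, 0.4, -175.8]
wrist_force: [-16.3, 1.6, 27.2]
finger_gap: 0.0454
grip_force: 65.2
```

Emit:
step_arm([
  [[0, 0, 0.2, 0, 0.3], [0, 0, 0.4, 0, 0.3], [0, 0, 0.6, 0, 0.3], [0, 0, 0.6, 0, 0.3]],
])

```text
time: 13.5
position: [0.5823, -0.1111, 0.1726]
orientation: [-179.9, 0.2, -175.8]
wrist_force: [-20.3, 2.7, 26.8]
finger_gap: 0.0455
grip_force: 66.7
```

Emit:
step_arm([
  [[0, 0, 0.2, 0, 0.3], [0, 0, 0.4, 0, 0.3], [0, 0, 0.6, 0, 0.3], [0, 0, 0.7, 0, 0.3]],
])

```text
time: 13.9
position: [0.5812, -0.1112, 0.1644]
orientation: [-179.9, 0.0, -175.8]
wrist_force: [-22.1, 1.2, 21.4]
finger_gap: 0.0452
grip_force: 66.7
```

```bash
python3 - <<'E'
from h import *
np.set_printoptions(precision=4,suppress=True)
go()
b=eyes.get_image('scene');cv2.imwrite('pics/s3.png',b)
p=S.proj([.625,-.114,.2]).round();print(p)
x,y=int(p[0]),int(p[1])
print(face(b,(x-14,x+14,y-14,y+14)))
cv2.imwrite('pics/h.png',cv2.resize(b[y-35:y+30,x-40:x+40],None,fx=8,fy=8,interpolation=2))
E
```

```text
t 13.9 tcp [ 0.5812 -0.1112  0.1644] rpy [-179.89    0.02 -175.79] F [-22.1   1.2  21.4] gap 0.0452 grip 66.7
[214. 200.]
((np.float64(208.31), np.float64(222.44)), [(210.3, np.float64(193.31), np.float64(195.44), np.float64(205.69)), (212.4, np.float64(193.31), np.float64(195.44), np.float64(205.56)), (215.3, np.float64(193.56), np.float64(198.44), np.float64(205.56)), (218.2, np.float64(193.56), np.float64(195.44), np.float64(205.81)), (220.3, np.float64(193.56), np.float64(195.44), np.float64(206.19))])
```

View pics/h.png

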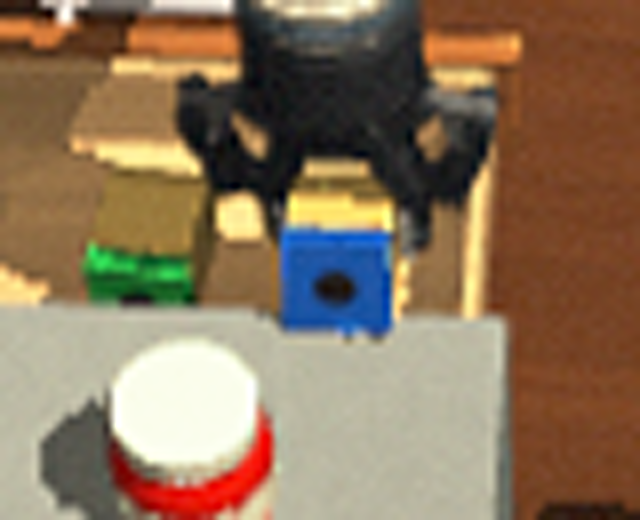

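The carving is nose-up with the blue face at rows 193.5–205.8 in scene coordinates and the dot at about (214,201). The green carving is undisturbed. I'll estimate the tilt from the face extents, then lift.

Emit:
step_arm([
  [[0, 0, -0.8, 0, 0.3], [0, 0, -2, 0, 0.3], [0.5, 0, -4, 0, 0.3], [1.5, 0, -6, 0, 0.3], [2.5, 0, -7.5, 0, 0.3], [2.5, 0, -7.5, 0, 0.3], [2.5, 0, -7.5, 0, 0.3]],
])

```text
time: 14.65
position: [0.5584, -0.1126, 0.2327]
orientation: [-180.0, 0.0, -175.8]
wrist_force: [-0.5, 0.6, -1.3]
finger_gap: 0.0456
grip_force: 64.3
```

```bash
cat > m.py <<'E'
from h import *
np.set_printoptions(precision=3,suppress=True)
import sys
go(); s=r.read_state(); tcp=np.array(s['position']); yaw=np.radians(s['orientation'][2]-180)
b=eyes.get_image('scene');cv2.imwrite('pics/'+sys.argv[1],b)
ex0=np.array([np.cos(yaw),np.sin(yaw),0]);ez0=np.array([0,0,1])
def pr(th,G=(-.016,.027),gz=.019):
    t=np.radians(th);ex=np.cos(t)*ex0+np.sin(t)*ez0;ez=-np.sin(t)*ex0+np.cos(t)*ez0
    O=tcp+gz*ez0-G[0]*ex-G[1]*ez
    P=[O+x*ex+z*ez for x,z in((.0255,.048),(.035,.048),(.035,0),(.035,.024))]
    return P
q=S.proj(pr(25)[3]);x,y=q.round().astype(int)
w,o=face(b,(x-16,x+16,y-15,y+15)); print('meas',w,[(float(k[0]),float(k[1]),float(k[3])) for k in o],'height',np.mean([k[3]-k[1] for k in o]).round(2))
c=cv2.resize(b[y-12:y+12,x-12:x+12],None,fx=8,fy=8,interpolation=2); h=cv2.cvtColor(c,cv2.COLOR_BGR2HSV)
m=(h[...,2]<60).astype(np.uint8); m[:48]=0;m[144:]=0;m[:,:48]=0;m[:,144:]=0; M=cv2.moments(m,True)
if M['m00']: dot=((M['m10']/M['m00']+.5)/8-.5+x-12,(M['m01']/M['m00']+.5)/8-.5+y-12); print('dot',np.round(dot,2),'area',M['m00'])
for th in(0,20,23,25,27,30):
    P=pr(th); Q=[S.proj(p) for p in P]; print(th,'cap/top/bot rows',[round(k[1],2) for k in Q],'height',round(Q[2][1]-Q[0][1],2),'mid',Q[3].round(2),'world',P[3].round(4))
E
python3 m.py s4.png
```

```text
t 14.65 tcp [ 0.558 -0.113  0.233] rpy [-180.      0.03 -175.76] F [-0.5  0.6 -1.3] gap 0.0456 grip 64.3
meas (np.float64(207.31), np.float64(222.06)) [(209.4, 175.56, 187.81), (211.7, 175.69, 188.19), (214.7, 175.69, 188.19), (217.6, 175.69, 188.19), (219.8, 175.81, 188.44)] height 12.48
dot [215.03 183.06] area 789.0
0 cap/top/bot rows [np.float64(181.02), np.float64(183.29), np.float64(191.9), np.float64(187.65)] height 10.88 mid [215.48 187.65] world [ 0.609 -0.109  0.249]
20 cap/top/bot rows [np.float64(176.31), np.float64(177.82), np.float64(190.0), np.float64(183.97)] height 13.7 mid [215.22 183.97] world [ 0.607 -0.109  0.266]
23 cap/top/bot rows [np.float64(175.57), np.float64(176.95), np.float64(189.55), np.float64(183.3)] height 13.98 mid [215.2 183.3] world [ 0.606 -0.109  0.269]
25 cap/top/bot rows [np.float64(175.08), np.float64(176.37), np.float64(189.22), np.float64(182.85)] height 14.14 mid [215.19 182.85] world [ 0.606 -0.109  0.271]
27 cap/top/bot rows [np.float64(174.59), np.float64(175.78), np.float64(188.88), np.float64(182.38)] height 14.29 mid [215.18 182.38] world [ 0.605 -0.109  0.272]
30 cap/top/bot rows [np.float64(173.85), np.float64(174.91), np.float64(188.33), np.float64(181.66)] height 14.47 mid [215.16 181.66] world [ 0.604 -0.109  0.275]
```

```bash
python3 - <<'E'
from h import *
F=np.array([.5225,.1715,.215]);y=np.radians(4.05);e=np.array([np.cos(y),np.sin(y),0]);L=F+.16*(np.cos(.4363)*e+np.sin(.4363)*np.array([0,0,1]));ey=np.array([-e[1],e[0],0]);u=np.array([0,0,1])*np.cos(.4363)-e*np.sin(.4363)
print('cross scn',S.proj([.5225,.1715,.008]),S.proj(np.array([.5225,.1715,.008])-.04*ey),'lens',L,S.proj(L),S.proj(L+.034*ey),S.proj(L-.034*ey),S.proj(L+.034*u),'top',T.proj(L),T.proj(L+.034*ey),T.proj(L-.034*ey))
go((.475,-.05,.235,184),(.475,.168,.24,184),(.4745,.168,.1775,184.05))
E
```

```text
cross scn [294.62419708 214.18492147] [284.25792897 213.76703347] lens [0.66714931 0.18174172 0.28261424] [302.46727331 204.47844271] [313.20215048 204.90714565] [291.74105304 204.05008549] [303.32563412 195.11183929] top [197.76108876 152.26462948] [187.18944582 153.19438332] [208.32939866 151.33516878]
t 14.7 tcp [ 0.5583 -0.1125  0.2317] rpy [ 1.7997e+02 -6.0000e-02 -1.7576e+02] F [-0.1 -0.2 -2. ] gap 0.0455 grip 64.3
-> [ 7.84  6.85 -0.31] 0.2
-> [ 6.23 28.59 -0.8 ] 0.2
-> [ 6.27 28.59  5.45] 0.2
```

Emit:
step_arm([
  [[1.5, 0.3, -0.2, 0, 0.3], [4, 1.5, -0.3, 0, 0.3], [6, 4, -0.5, 0, 0.3], [7.4, 7, -0.7, 0, 0.3], [7.2, 10.5, -0.8, 0, 0.3], [7, 14, -0.8, 0, 0.3], [6.8, 17.5, -0.8, 0, 0.3], [6.7, 20, -0.8, 0, 0.3]],
])

```text
time: 15.5
position: [0.4762, 0.084, 0.2392]
orientation: [180.0, -0.1, -175.7]
wrist_force: [0.4, 0.3, -0.7]
finger_gap: 0.0454
grip_force: 64.2
```

```bash
python3 -c "
from h import *
go((.473,.168,.24,184.05),(.473,.168,.1775,184.05))"
```

```text
t 15.5 tcp [0.4762 0.084  0.2392] rpy [ 1.7997e+02 -1.3000e-01 -1.7568e+02] F [ 0.4  0.3 -0.7] gap 0.0454 grip 64.2
-> [-0.31  8.4  -0.07] 0.3
-> [-0.33  8.4   6.18] 0.3
```

Emit:
step_arm([
  [[-0.1, 2.5, 0, 0, 0.3], [-0.2, 5, 1, 0, 0.3], [-0.3, 7, 2.5, 0.2, 0.3], [-0.3, 8.2, 4, 0.2, 0.3], [-0.3, 8.2, 5.5, 0.2, 0.3], [-0.3, 8.2, 6.1, 0.2, 0.3], [-0.3, 8.2, 6.1, 0.2, 0.3], [-0.3, 8.2, 6.1, 0.2, 0.3]],
])

```text
time: 16.3
position: [0.4738, 0.1631, 0.1804]
orientation: [-180.0, 0.0, -176.0]
wrist_force: [0.5, -0.3, -0.3]
finger_gap: 0.0456
grip_force: 64.2
```

```bash
python3 m.py s5.png; python3 - <<'E'
from h import *
print('focus',S.proj([.521,.1715,.215]))
go((.473,.168,.1775,184.05))
b=cv2.imread('pics/s5.png'); a=eyes.get_image('top')
c=cv2.resize(b[150:230,250:340],None,fx=6,fy=6,interpolation=2); d=cv2.resize(a[130:230,170:250],None,fx=4.8,fy=4.8,interpolation=2)
cv2.imwrite('pics/i.png',np.hstack([c,d])[:, :800])
E
```

```text
t 16.3 tcp [0.474 0.163 0.18 ] rpy [-179.99    0.03 -176.02] F [ 0.5 -0.3 -0.3] gap 0.0456 grip 64.2
meas (np.float64(291.06), np.float64(305.06)) [(293.1, 173.56, 185.69), (295.2, 173.56, 186.06), (298.1, 173.56, 185.94), (300.8, 173.69, 186.06), (302.9, 173.69, 186.19)] height 12.38
dot [297.95 180.61] area 683.0
0 cap/top/bot rows [np.float64(178.65), np.float64(180.8), np.float64(189.06), np.float64(184.99)] height 10.41 mid [297.71 184.99] world [0.525 0.167 0.196]
20 cap/top/bot rows [np.float64(174.17), np.float64(175.6), np.float64(187.23), np.float64(181.46)] height 13.06 mid [298.16 181.46] world [0.523 0.167 0.214]
23 cap/top/bot rows [np.float64(173.47), np.float64(174.77), np.float64(186.79), np.float64(180.83)] height 13.32 mid [298.22 180.83] world [0.522 0.167 0.216]
25 cap/top/bot rows [np.float64(173.0), np.float64(174.21), np.float64(186.47), np.float64(180.39)] height 13.47 mid [298.26 180.39] world [0.521 0.166 0.218]
27 cap/top/bot rows [np.float64(172.53), np.float64(173.66), np.float64(186.14), np.float64(179.94)] height 13.61 mid [298.3  179.94] world [0.52  0.166 0.22 ]
30 cap/top/bot rows [np.float64(171.83), np.float64(172.82), np.float64(185.62), np.float64(179.26)] height 13.78 mid [298.36 179.26] world [0.519 0.166 0.222]
focus [299.62890625 181.0384698 ]
t 16.35 tcp [0.474  0.1633 0.1808] rpy [ 1.7999e+02  8.0000e-02 -1.7602e+02] F [-0.9 -0.8 -1. ] gap 0.0454 grip 64.2
-> [0.07 0.48 0.33] -0.1
```

View pics/i.png

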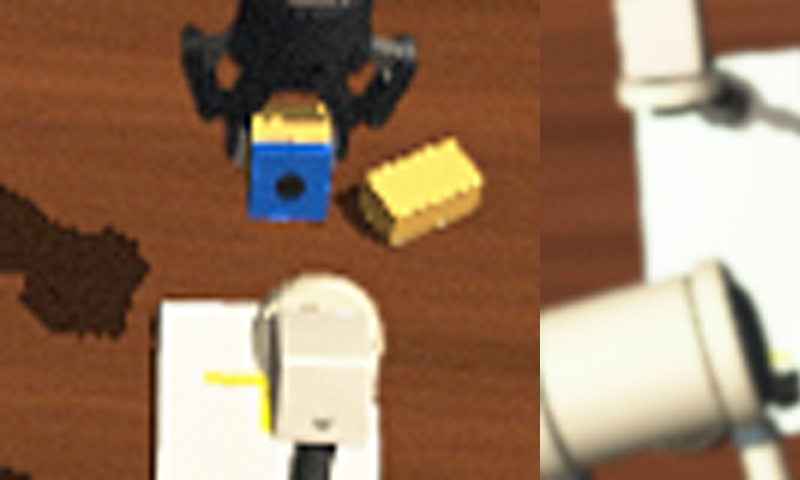

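The dot sits at (297.95,180.6) in the scene view and the focus point projects to (299.6,181.0). The face is square and the right way up, well clear of the camera. I'll make a small correction.

Emit:
step_arm([
  [[0, 0.2, 0.1, 0, 0.3], [0, 0.5, 0.2, 0, 0.3], [0, 0.55, 0.28, 0, 0.3], [0, 0.55, 0.28, 0, 0.3], [0, 0.55, 0.28, 0, 0.3], [0, 0.55, 0.28, 0, 0.3], [0, 0.55, 0.28, 0, 0.3]],
])

```text
time: 17.1
position: [0.4732, 0.1694, 0.1772]
orientation: [-180.0, -0.0, -176.0]
wrist_force: [0.4, 0.0, -0.5]
finger_gap: 0.0456
grip_force: 64.2
```

```bash
python3 m.py s6.png | head -3; python3 -c "
from h import *
go((.473,.1685,.178,184.05)); print(r.read_state()['dq'].round(2))"
```

```text
t 17.1 tcp [0.473 0.169 0.177] rpy [-180.     -0.   -175.95] F [ 0.4  0.  -0.5] gap 0.0456 grip 64.2
meas (np.float64(292.69), np.float64(306.81)) [(294.7, 173.81, 186.19), (296.8, 173.81, 186.19), (299.7, 174.19, 186.19), (302.6, 174.19, 186.81), (304.7, 174.56, 186.81)] height 12.33
dot [299.76 181.14] area 642.0
t 17.15 tcp [0.4732 0.1694 0.1771] rpy [-180.      0.   -175.96] F [-0.7 -0.8 -0.7] gap 0.0456 grip 64.2
-> [ 0.02 -0.09 -0.09] -0.0
[-0.13 -0.12  0.03  0.   -0.01  0.11]
```

The dot is now at (299.8,181.1) against the focus at (299.6,181.0). The arm is still and the grip is firm, so I'm handing the job in.

```bash
python3 -c "
from station import ticket
print(ticket.job_done())"
```

```text
the job is handed in; nothing more can be done
None
```

I handed the job in at 17.2 s: the top drawer is out to its stop, and the blue-ended carving is held still at the focus point, upright and tilted about 24–25° towards the lens; no verdict came back. To get the tilt I pressed the carving's nose on the cabinet's top front edge so it turned in the grip.

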